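# Take the big battery pack off its charger

## Robot

A 6-joint arm with a two-finger parallel gripper is mounted at the origin on the work surface. World frame = base frame: x ahead of the robot, y to its left, z up, the work surface at z = 0. Lengths are in m, angles in rad, forces in N, time in s.
With the tool pointing down it reaches from about 0.225 to 0.875 m from the base axis. Payload 3.4 kg.
Tool frame: the origin (TCP) lies at the very end of the fingers, on their centre line; the grasp point (between the pads) lies 19 mm behind it (grip_depth is the distance from the TCP to the grasp point, in m); x points along the fingers, z is the direction in which the jaws open and shut, and the axes are right-handed (so a half turn about x gives the same grasp; the last joint's range is limited). The gripper opens to 85 mm and grips with 20 to 120 N. Pads are 22 mm wide; open, the fingers measure 114 mm over their backs; the gripper's body (76 mm by 85 mm) begins 54 mm behind the grasp point. The pads swing forward as they close: fully open they stand 13 mm farther back than shut.
Start: joints at [0.992, 0.276, 1.505, -0, 1.361, -0.121], TCP at [0.254, 0.516, 0.231] pointing down, gripper open.
Joint ranges: [-2.89, 2.89], [-0.75, 2.08], [0.22, 2.7], [-1.18, 4.32], [0.11, 2.71], [-2.7, 2.7]. Speed limits (rad/s): [2.57, 2.57, 3.14, 3.14, 3.14, 3.14].

## Interface

Orientations are given as a unit quaternion [w, x, y, z].
In Python, from rig import get_state, get_image, sign_off, grip_depth gives the robot as it stands. The module is installed in compiled form; this text tells all that it offers.
- The arm moves only by the tool arm_command, never from a script. Its argument "series" is a list of rows, each an object with "dp": the shift along the tool's x, y, z scaled (see below), a list of three; "angular": the turn, a rotation vector about the tool's x, y, z scaled (see below), a list of three; "gripper": the finger opening in mm, from 0 to 85.4. A call has exactly 8 rows; each row shifts and turns the pose as measured when the row begins, along the tool's axes as they then stand; what a row does not reach is not made up. The controller multiplies each number of a shift by 0.12 m and each number of a turn by 90 degrees. A row lasts 1/8 s, in which the tool goes at most 62.5 mm and 10.7 degrees, less where a joint would pass 70% of its speed; a pose out of reach is approached as far as the arm can. A call with a number of a shift or a turn outside -1 to 1 is refused whole. A call with a gripper value outside its range is refused whole. The fingers move at their own pace and stop on an object; "grip_force" is the grip in N (left out, the last holds). Time passes only in rows, so rows that do not move let the fingers close, or fill a call up. It gives the time, the measured TCP pose, the force and the opening at its end, in the units of the state.
- get_state(): the state, without advancing time (a new reading comes with each control period).
- get_image(name): name is "scene" or "side" or "wrist"; returns a dict with "image" (400x640x3 uint8, blue, green, red), "depth" (400x640 float32, m along the optical axis (not along the pixel's ray), 0 where there is no reading), "mtx" (3x3 intrinsics, pixels), "view" (4x4, takes a point from world to camera coordinates); the wrist camera has in their place "mount" (4x4, takes a point from camera to tool coordinates, whose origin is the TCP and whose axes are the tool frame's). Camera axes: x right, y up, looking along -z (the intrinsics and any distortion apply to the point x, -y, -z); pixel columns grow to the right and rows downward; lengths in m; the calibration is good to about 2 mm. A picture is of the moment at which its call begins: read the wrist's pose just before it.
- sign_off(): hands the job in, once; it reports no verdict.
The state is a dict: "clock": time; "qpos": joint angles; "qd": joint speeds; "effort": joint torques, N m; "position": TCP position; "ee_rot": TCP orientation; "contact_force": force on the tool from outside, world axes, zero at the start; "moment": the same for the moment, N m; "width": finger opening in m.
Only numpy, scipy, OpenCV 4.12 (cv2) and the standard library are available. Lean on these libraries where they do the work, as an engineer would, in place of code of your own. Each camera call takes 0.05 s, during which the arm holds its last target. There are 200 camera calls.

## Task

In the studio two cordless-tool battery packs stand in their chargers on the bench. First switch the bench supply off by pushing its toggle lever fully over to the other side; then take hold of the taller pack by its two opposed side catches, squeeze them in together and lift the pack out of its charger, upright, until it is 10 cm or more above where it stood. Finish while still holding it up by the squeezed catches, with the switch left off, and leave the shorter pack and the other things on the bench where they are.

Things in the scene. Friction and masses are not known exactly. Their poses are not given: they have to be found in the camera images.
- switch (a joint): Angle in rad of the bench supply's black toggle lever: about 0 to 0.2 at the start (on, leaning to the base's -x side), 1.0 when fully over to the base's +x side (off). It has a little friction and stays where it is left; no spring.
- switch_base: Grey housing of the bench supply switch, screwed to the bench: 70 mm (x) by 50 mm (y), 25 mm high. Origin at the centre of its underside. The lever pivots about the base's y axis, 22 mm above the bench over the origin, and moves towards the base's +x as it is switched off.
- big_pack_grip (a point): Point midway between the taller pack's two catch pads, 62 mm above its underside, 28 mm below its top, at first 82 mm above the bench. Axes: x along the pack's length, y from one catch to the other, z up. The pads, black ribbed buttons 26 by 26 mm centred at this height, have their faces 29 mm from it along +y and -y (58 mm across) at rest, 24 mm (48 across) when pressed.
- big_pack_left (a joint): Travel in m of the taller pack's +y catch: 0 at rest, 0.005 fully in. It takes about 4 N to start and 10 N fully in, and springs back when let go. Its tooth lies under a lip of the charger and holds the pack down until it is in by about 4 mm.
- big_pack_right (a joint): The same for the -y catch: 0 at rest, 0.005 fully pressed in.
- charger_big: Black charger screwed to the bench in which the taller pack stands, 130 mm (x) by 90 mm (y); walls 46 mm high round the pack's foot. Origin at the centre of its underside. Same axes as the pack in it. The pack is out of the walls once it has risen 26 mm.
- big_pack: The taller pack: grey block 80 mm (x) by 46 mm (y) by 90 mm high, 0.35 to 0.67 kg, with a black catch on each y side. Origin at the centre of its underside, at first 20 mm above the bench. With both catches in it comes straight up freely; it has 1.5 mm of play sideways.
- small_pack_mid (a point): Centre of the shorter battery pack (80 by 46 by 64 mm high, same shape and catches), in the other, equal charger; its top is 84 mm above the bench, the taller pack's top 110 mm. Leave it.
- bowl: Steel bowl, 110 mm across, 50 mm high, origin under its centre. Leave it.
- tape_roll: Roll of paper tape, 90 mm across, 24 mm high, origin under its centre. Leave it.
- brush: Hand brush lying on the bench along its x axis. Leave it.
- switch_tip (a point): Centre of the black ball, 26 mm across, at the end of the steel lever, 80 mm from the pivot. The lever leans 0.5 rad from upright to the base's -x side at joint value 0 (ball centre 92 mm above the bench) and as far to the +x side at 1.0.
Things that resemble listed ones, but are neither listed nor needed, are in the scene too. Leave any purple look-alike of the charger_big alone. Leave any blue look-alike of the big_pack alone.

How it is judged:
On the way, in this order (a step that is already met when the one before it is completed fails the run):
1. the supply is switched off while the big pack is still in its charger (value of joint switch above 0.85 rad and z of big_pack_grip in the frame of charger_big below 0.09 m), for 0.1 s.
2. both catches of the big pack are squeezed in (value of joint each of big_pack_left, big_pack_right above 0.003 m and contact force between big_pack and the fingers above 2 N), for 0.1 s.
At the end, for the whole second after the job is handed in: The switch lever is over (above 0.85 rad); the taller pack is held in the fingers by both pressed catches (each in by more than 3 mm), at least 80 mm higher than it stood, upright within 17 degrees, still, and touching its charger nowhere; the shorter pack is where it was within 12 mm (all of step 2 and value of joint switch above 0.85 rad and z of big_pack_grip in the frame of charger_big above 0.162 m and angle between big_pack's own z axis and vertical below 0.3 rad and contact force between big_pack and charger_big below 0.1 N and linear speed of big_pack below 0.04 m/s and distance of small_pack_mid from where it was at the start of the episode below 0.012 m); the arm keeps its last pose, push and grip.
It fails at once if the shorter pack is pulled out or shifted (distance of small_pack_mid from where it was at the start of the episode above 0.012 m).
It fails at once if the bowl, tape roll or brush is knocked away (distance of any of bowl, tape_roll, brush from where it was at the start of the episode above 0.03 m).
It fails at once if the taller pack leaves its charger with the supply still on (z of big_pack_grip in the frame of charger_big above 0.1 m and value of joint switch below 0.6 rad).
It also fails if it takes over 43 s, if anything falls off the work surface, if the arm or the gripper's body presses on something with over 40 N, if the wrist force passes 120 N, or if a joint passes its speed limit or range.

## Working session

There is one attempt and no reset: what is moved stays moved. The work goes in short steps, Python scripts to look and compute and a tool call to move; the robot and the scene stay as the last step left them, time stands still between calls to the robot, and variables do not carry over. Pictures are saved under pics/ and viewed, about 8 in all and at most 12, crops included, and the job is handed in when it is done.

Besides the shell and the picture viewer there is one more tool, called after "Emit:" by a JSON object that holds its "fn" and its "kwargs". arm_command: Moves the arm, as the interface text tells. Its arguments: {"type":"object","properties":{"series":{"type":"array","items":{"type":"object","properties":{"dp":{"type":"array","items":{"type":"number"}},"angular":{"type":"array","items":{"type":"number"}},"gripper":{"type":"number"}}}},"grip_force":{"type":"number"}},"required":["series"]}

```bash
mkdir -p pics
cat > h.py <<'E'
import numpy as np, cv2
from rig import get_state, get_image, sign_off, grip_depth
from scipy.spatial.transform import Rotation as R
def tcp(s):
    q=s["ee_rot"]; T=np.eye(4); T[:3,:3]=R.from_quat([q[1],q[2],q[3],q[0]]).as_matrix(); T[:3,3]=s["position"]; return T
def grab(n):
    s=get_state(); d=get_image(n)
    c2w = tcp(s)@d["mount"] if n=="wrist" else np.linalg.inv(d["view"])
    return d,c2w
def cloud(d,c2w):
    h,w=d["depth"].shape; u,v=np.meshgrid(np.arange(w),np.arange(h)); K=d["mtx"]; z=d["depth"]
    p=np.stack([(u-K[0,2])/K[0,0]*z,-(v-K[1,2])/K[1,1]*z,-z,np.ones_like(z)],-1)
    P=(p@c2w.T)[...,:3]; P[z==0]=np.nan; return P
E
python3 - <<'E'
from h import *
ims=[]
for n in ("scene","side"):
    d,c=grab(n); np.savez(f"{n}.npz",P=cloud(d,c),im=d["image"],c=c,K=d["mtx"]); ims.append(d["image"]); print(n,c[:3,3],list(d.keys()))
    cv2.imwrite(f"pics/{n}.png",d["image"])
s=get_state(); print(s["clock"],tcp(s))
E
```

```text
scene [1.20752639 0.39180267 0.95575344] ['image', 'depth', 'mtx', 'view']
side [ 0.29181571 -0.42727172  0.70093042] ['image', 'depth', 'mtx', 'view']
0.1 [[-8.89160373e-04 -8.97031401e-01  4.41965922e-01  2.53887462e-01]
 [-1.37261373e-03  4.41966775e-01  8.97030371e-01  5.15387259e-01]
 [-9.99998663e-01  1.90955366e-04 -1.62425696e-03  2.30532309e-01]
 [ 0.00000000e+00  0.00000000e+00  0.00000000e+00  1.00000000e+00]]
```

View pics/scene.png

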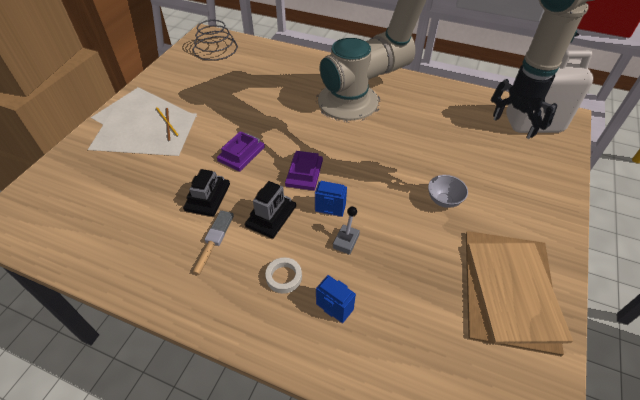

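View pics/side.png

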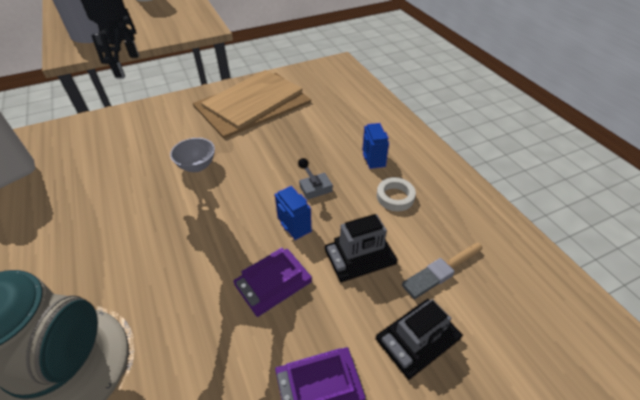

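The scene view shows two grey packs in black chargers, at scene px (270,207) and (206,190). In the side view they are at (362,245) and (420,335). The purple chargers and blue packs are decoys. The switch is at scene (347,230), with its ball at (352,211). Next I'll measure the heights and positions.

Run:
```python
from h import *
S={n:np.load(n+".npz") for n in("scene","side")}
def rect(pts):
    (c,wh,a)=cv2.minAreaRect((pts[:,:2]*1000).astype(np.float32)); return np.round(c),np.round(wh),round(a,1)
for n,boxes in {"scene":{"A":(245,175,300,238),"B":(180,165,234,218),"sw":(328,203,362,255)},"side":{"A":(322,208,400,282),"B":(372,295,465,378),"sw":(292,150,337,202)}}.items():
    P=S[n]["P"]; im=S[n]["im"]
    for k,(x0,y0,x1,y1) in boxes.items():
        p=P[y0:y1,x0:x1].reshape(-1,3); c=im[y0:y1,x0:x1].reshape(-1,3).astype(int)
        sat=c.max(1)-c.min(1); ok=np.isfinite(p[:,2])&(sat<35); p=p[ok]; c=c[ok]
        print(n,k,"zmax",np.percentile(p[:,2],[90,98,99.7]).round(3))
        if k!="sw":
            top=np.percentile(p[:,2],98); t=p[abs(p[:,2]-top)<.006]; print("  top",rect(t),len(t))
            t=p[(p[:,2]>.012)]; print("  all",rect(t), 'rim',rect(p[(p[:,2]>.035)&(p[:,2]<.05)]))
        else:
            t=p[(p[:,2]>.018)&(p[:,2]<.032)]; print("  base",rect(t),len(t))
            t=p[(p[:,2]>.08)]; print("  ball",t.mean(0).round(3),len(t))
im=S["scene"]["im"][160:260,175:375]; cv2.imwrite("pics/crop.png",cv2.resize(im,None,fx=4,fy=4,interpolation=cv2.INTER_CUBIC))
```

```text
scene A zmax [0.107 0.109 0.111]
  top (array([575., -18.]), array([38., 68.]), 83.7) 281
  all (array([539.,  -9.]), array([ 90., 212.]), 81.2) rim (array([576., -18.]), array([72., 97.]), 85.1)
scene B zmax [0.081 0.084 0.085]
  top (array([ 582., -219.]), array([68., 38.]), 9.7) 242
  all (array([ 580., -190.]), array([136., 145.]), 5.3) rim (array([ 582., -219.]), array([96., 71.]), 9.6)
scene sw zmax [0.094 0.105 0.107]
  base (array([576., 204.]), array([50., 71.]), 88.4) 371
  ball [0.551 0.206 0.1  ] 80
side A zmax [0.11  0.111 0.112]
  top (array([572., -21.]), array([37., 66.]), 85.6) 541
  all (array([612., -14.]), array([226., 116.]), 9.2) rim (array([561., -38.]), array([ 66., 115.]), 55.6)
side B zmax [0.084 0.086 0.087]
  top (array([ 579., -222.]), array([67., 37.]), 8.7) 841
  all (array([ 577., -211.]), array([130., 113.]), 9.2) rim (array([ 573., -223.]), array([108.,  70.]), 9.1)
side sw zmax [0.092 0.107 0.11 ]
  base (array([572., 201.]), array([52., 70.]), 88.5) 405
  ball [0.538 0.194 0.101] 102
```

View pics/crop.png

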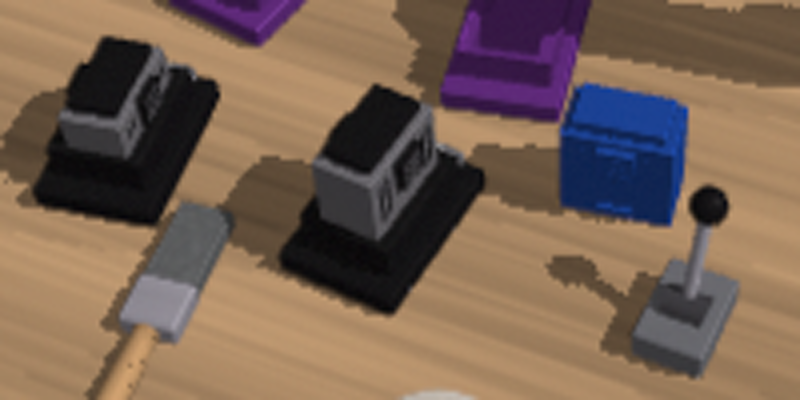

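A, at (270,207), has its top at 110 mm, so it is the taller pack. B's top is at 84 mm, so it is the shorter one. A's centre is about (0.574,-0.020), with the catch axis at about 85°. The switch base is at (0.574,0.203) and its ball leans to world -x. I'll rotate and close the gripper now, and check the blue look-alike's extent.

Emit:
{"fn": "arm_command", "kwargs": {"series": [{"dp": [0,0,0],"angular": [-0.08,0,0],"gripper": 0},{"dp": [0,0,0],"angular": [-0.08,0,0],"gripper": 0},{"dp": [0,0,0],"angular": [-0.08,0,0],"gripper": 0},{"dp": [0,-0.25,-0.28],"angular": [0,0,0],"gripper": 0},{"dp": [0,-0.25,-0.28],"angular": [0,0,0],"gripper": 0},{"dp": [0,-0.25,-0.28],"angular": [0,0,0],"gripper": 0},{"dp": [0,-0.25,-0.28],"angular": [0,0,0],"gripper": 0},{"dp": [0,-0.25,-0.28],"angular": [0,0,0],"gripper": 0}]}}

```text
clock: 1.1
position: [0.3929, 0.3339, 0.2265]
ee_rot: [0.512, -0.485, 0.518, 0.484]
contact_force: [0.2, -0.3, -0.0]
width: -0.0002
```

```bash
cat >> h.py <<'E'
def to(p,jaw=None):
    s=get_state(); T=tcp(s); d=T[:3,:3].T@(np.array(p)-T[:3,3])
    print("t",round(s["clock"],2),"pos",T[:3,3].round(4),"jaw",np.degrees(np.arctan2(T[1,2],T[0,2])).round(2),"x",T[:3,0].round(3),"F",np.round(s["contact_force"],1),"w",round(s["width"],4),"dp/.12",(d/.12).round(3))
E
python3 - <<'E'
from h import *
for n in("scene","side"):
    D=np.load(n+".npz"); P=D["P"]; h=cv2.cvtColor(D["im"],cv2.COLOR_BGR2HSV)
    m=(h[...,0]>105)&(h[...,0]<128)&(h[...,1]>140)&np.isfinite(P[...,2])&(P[...,2]>.01)&(P[...,2]<.15)
    k,l,st,c=cv2.connectedComponentsWithStats(m.astype(np.uint8))
    for i in range(1,k):
        if st[i,4]>200: p=P[l==i]; print(n,c[i].round(),np.percentile(p,2,0).round(3),np.percentile(p,98,0).round(3))
to([.485,.203,.2])
E
```

```text
scene [330. 197.] [0.466 0.089 0.012] [0.513 0.164 0.09 ]
scene [335. 298.] [0.739 0.205 0.013] [0.793 0.285 0.091]
side [375. 145.] [0.727 0.199 0.013] [0.77  0.269 0.092]
side [293. 212.] [0.453 0.078 0.013] [0.502 0.147 0.092]
t 1.1 pos [0.3929 0.3339 0.2265] jaw 86.51 x [-0.006 -0.006 -1.   ] F [ 0.2 -0.3 -0. ] w -0.0002 dp/.12 [ 0.223 -0.834 -1.04 ]
```

Emit:
{"fn": "arm_command", "kwargs": {"series": [{"dp": [0.05,-0.17,-0.21],"angular": [0.005,0,0],"gripper": 0},{"dp": [0.05,-0.17,-0.21],"angular": [0.005,0,0],"gripper": 0},{"dp": [0.05,-0.17,-0.21],"angular": [0.005,0,0],"gripper": 0},{"dp": [0.05,-0.17,-0.21],"angular": [0,0,0],"gripper": 0},{"dp": [0.05,-0.17,-0.21],"angular": [0,0,0],"gripper": 0},{"dp": [0.25,0,0],"angular": [0,0,0],"gripper": 0},{"dp": [0.25,0,0],"angular": [0,0,0],"gripper": 0},{"dp": [0,0,0],"angular": [0,0,0],"gripper": 0}]}}

```text
clock: 2.1
position: [0.4878, 0.191, 0.1321]
ee_rot: [0.518, -0.476, 0.527, 0.477]
contact_force: [0.1, -0.1, -0.3]
width: 0.0004
```

Run:
```python
from h import *
d,c=grab("wrist"); P=cloud(d,c); cv2.imwrite("pics/w1.png",d["image"]); np.savez("w1.npz",P=P,im=d["image"])
to([.488,.203,.075])
```

```text
t 2.15 pos [0.489  0.1914 0.1335] jaw 84.76 x [-0.006 -0.007 -1.   ] F [ 0.3  0.4 -0.1] w -0.0004 dp/.12 [0.487 0.014 0.099]
```

View pics/w1.png

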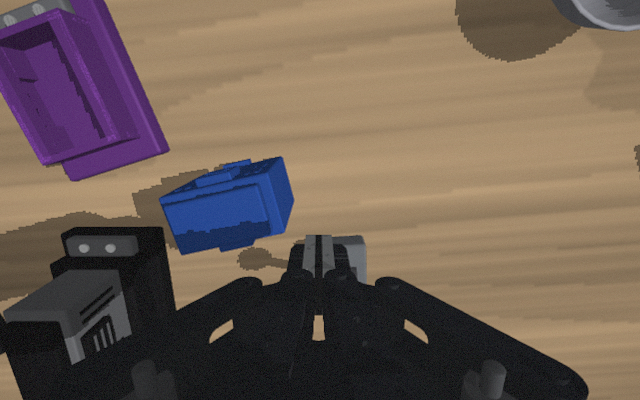

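The wrist view shows the fingertips at about (318,255), just in front of the switch base at (355,255). The blue pack is clear to the left. I'll shift +y 12 mm, descend and push.

Emit:
{"fn": "arm_command", "kwargs": {"series": [{"dp": [0.0,0,0.1],"angular": [0,0,0],"gripper": 0},{"dp": [0.24,0,0],"angular": [0,0,0],"gripper": 0},{"dp": [0.24,0,0],"angular": [0,0,0],"gripper": 0},{"dp": [0,-0.13,0],"angular": [0,0,0],"gripper": 0},{"dp": [0,-0.13,0],"angular": [0,0,0],"gripper": 0},{"dp": [0,-0.13,0],"angular": [0,0,0],"gripper": 0},{"dp": [0,-0.13,0],"angular": [0,0,0],"gripper": 0},{"dp": [0,0,0],"angular": [0,0,0],"gripper": 0}]}}

```text
clock: 3.15
position: [0.5654, 0.2038, 0.0858]
ee_rot: [0.526, -0.48, 0.518, 0.474]
contact_force: [-0.1, -0.6, 0.3]
width: -0.0002
```

```bash
python3 -c "
from h import *
to([.59,.203,.075])"
```

```text
t 3.15 pos [0.5654 0.2038 0.0858] jaw 84.86 x [ 0.014  0.    -1.   ] F [-0.1 -0.6  0.3] w -0.0002 dp/.12 [ 0.093 -0.204  0.012]
```

Emit:
{"fn": "arm_command", "kwargs": {"series": [{"dp": [0.03,-0.05,0],"angular": [0,0,0],"gripper": 0},{"dp": [0.03,-0.05,0],"angular": [0,0,0],"gripper": 0},{"dp": [0.03,-0.05,0],"angular": [0,0,0],"gripper": 0},{"dp": [0,-0.04,0],"angular": [0,0,0],"gripper": 0},{"dp": [0,0,0],"angular": [0,0,0],"gripper": 0},{"dp": [0,0,0],"angular": [0,0,0],"gripper": 0},{"dp": [0,0,0],"angular": [0,0,0],"gripper": 0},{"dp": [0,0,0],"angular": [0,0,0],"gripper": 0}]}}

```text
clock: 4.15
position: [0.5863, 0.2015, 0.0741]
ee_rot: [0.524, -0.479, 0.52, 0.475]
contact_force: [-1.8, 0.1, 0.6]
width: 0.0002
```

Run:
```python
from h import *
to([.59,.203,.075])
for n in("scene","side"):
    d,c=grab(n); P=cloud(d,c); im=d["image"].astype(int)
    m=(im.max(2)<60)&(P[...,2]>.07)&(P[...,2]<.12)&(abs(P[...,1]-.2)<.03)&(P[...,0]>.585)&(P[...,0]<.66)
    print(n,m.sum(),P[m].mean(0) if m.any() else 0, P[m].max(0) if m.any() else 0)
    x,y=(300,180) if n=="scene" else (270,130)
    cv2.imwrite(f"pics/{n}2.png",cv2.resize(d["image"][y:y+80,x:x+100],None,fx=5,fy=5))
cv2.imwrite("pics/sw2.png",cv2.resize(np.hstack([cv2.imread("pics/scene2.png"),cv2.imread("pics/side2.png")]),(800,320)))
```

```text
t 4.15 pos [0.5863 0.2015 0.0741] jaw 84.86 x [ 0.009 -0.    -1.   ] F [-1.8  0.1  0.6] w 0.0002 dp/.12 [-0.007 -0.029  0.015]
scene 155 [0.60812168 0.2039266  0.1001317 ] [0.62696238 0.21745274 0.11976065]
side 52 [0.59765078 0.18870682 0.09727208] [0.61531181 0.20173082 0.11996796]
```

View pics/sw2.png

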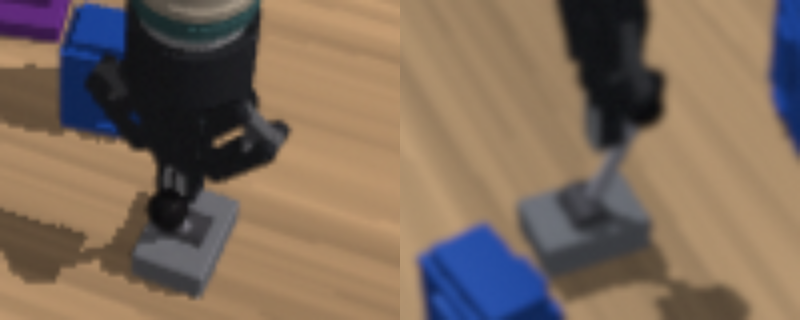

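The lever now leans to +x, away from the robot. I'll push a little more to reach the stop.

Emit:
{"fn": "arm_command", "kwargs": {"series": [{"dp": [0,-0.04,0],"angular": [0,0,0],"gripper": 0},{"dp": [0,-0.03,0],"angular": [0,0,0],"gripper": 0},{"dp": [0,-0.03,0],"angular": [0,0,0],"gripper": 0},{"dp": [0,0,0],"angular": [0,0,0],"gripper": 0},{"dp": [0,0,0],"angular": [0,0,0],"gripper": 0},{"dp": [0,0,0],"angular": [0,0,0],"gripper": 0},{"dp": [0,0,0],"angular": [0,0,0],"gripper": 0},{"dp": [0,0,0],"angular": [0,0,0],"gripper": 0}]}}

```text
clock: 5.25
position: [0.5864, 0.2015, 0.0742]
ee_rot: [0.518, -0.473, 0.526, 0.481]
contact_force: [-2.6, 0.7, 2.0]
width: 0.0001
```

```bash
python3 -c "
from h import *
to([.53,.203,.08])"
```

```text
t 5.25 pos [0.5864 0.2015 0.0742] jaw 84.81 x [-0.017  0.001 -1.   ] F [-2.6  0.7  2. ] w 0.0001 dp/.12 [-0.04  0.47 -0.03]
```

Emit:
{"fn": "arm_command", "kwargs": {"series": [{"dp": [0,0.15,0],"angular": [0,0,0],"gripper": 0},{"dp": [0,0.15,0],"angular": [0,0,0],"gripper": 0},{"dp": [-0.35,0,0],"angular": [0,0,0],"gripper": 0},{"dp": [-0.35,0,0],"angular": [0,0,0],"gripper": 0},{"dp": [-0.35,0,0],"angular": [0,0,0],"gripper": 20},{"dp": [0,-0.1,-0.35],"angular": [0,0,0],"gripper": 85},{"dp": [0,-0.1,-0.35],"angular": [0,0,0],"gripper": 85},{"dp": [0,0,0],"angular": [0,0,0],"gripper": 85}]}}

```text
clock: 6.25
position: [0.5722, 0.1171, 0.2052]
ee_rot: [0.521, -0.478, 0.522, 0.477]
contact_force: [0.2, 0.3, -0.3]
width: 0.0723
```

Run:
```python
from h import *
to([.574,-.02,.20])
for n in("scene","side"):
    d,c=grab(n); P=cloud(d,c); im=d["image"].astype(int)
    m=(im.max(2)<60)&(P[...,2]>.07)&(P[...,2]<.12)&(abs(P[...,1]-.2)<.04)&(P[...,0]>.52)&(P[...,0]<.66)
    q=P[m]; print(n,m.sum())
    if len(q)>5:
        # sphere centre: surface points + 13mm*~2/3 along viewing ray
        v=q.mean(0)-c[:3,3]; v/=np.linalg.norm(v); ctr=q.mean(0)+v*.0087; print(ctr.round(3),"joint",.5+np.arcsin((ctr[0]-.574)/.08))
```

```text
t 6.25 pos [0.5722 0.1171 0.2052] jaw 84.96 x [-0.    -0.001 -1.   ] F [ 0.2  0.3 -0.3] w 0.0723 dp/.12 [ 0.045 -0.115 -1.136]
scene 83
[0.613 0.202 0.09 ] joint 1.0104998849613378
side 61
[0.61  0.2   0.094] joint 0.9617457536732255
```

The switch is over, with the joint at about 0.96–1.0. Next I'll go above the tall pack and look with the wrist camera.

Emit:
{"fn": "arm_command", "kwargs": {"series": [{"dp": [0,-0.03,-0.28],"angular": [0,0,0],"gripper": 85},{"dp": [0,-0.03,-0.28],"angular": [0,0,0],"gripper": 85},{"dp": [0,-0.03,-0.28],"angular": [0,0,0],"gripper": 85},{"dp": [0,-0.03,-0.28],"angular": [0,0,0],"gripper": 85},{"dp": [0,0,0],"angular": [0,0,0],"gripper": 85},{"dp": [0,0,0],"angular": [0,0,0],"gripper": 85},{"dp": [0,0,0],"angular": [0,0,0],"gripper": 85},{"dp": [0,0,0],"angular": [0,0,0],"gripper": 85}]}}

```text
clock: 7.35
position: [0.5741, -0.0084, 0.2029]
ee_rot: [0.519, -0.479, 0.517, 0.483]
contact_force: [-0.5, 0.4, 1.0]
width: 0.0846
```

Run:
```python
from h import *
to([.5735,-.02,.061])
d,c=grab("wrist"); P=cloud(d,c); cv2.imwrite("pics/w3.png",d["image"])
m=(abs(P[...,2]-.109)<.006)&(abs(P[...,0]-.574)<.07)&(abs(P[...,1]+.02)<.05)
print(m.sum(),cv2.minAreaRect((P[m][:,:2]*1000).astype(np.float32)))
```

```text
t 7.35 pos [ 0.5741 -0.0084  0.2029] jaw 85.78 x [-0.002  0.005 -1.   ] F [-0.5  0.4  1. ] w 0.0846 dp/.12 [ 1.182 -0.005 -0.103]
3326 ((573.4896240234375, -18.5683536529541), (42.987403869628906, 75.22111511230469), 83.80758666992188)
```

View pics/w3.png

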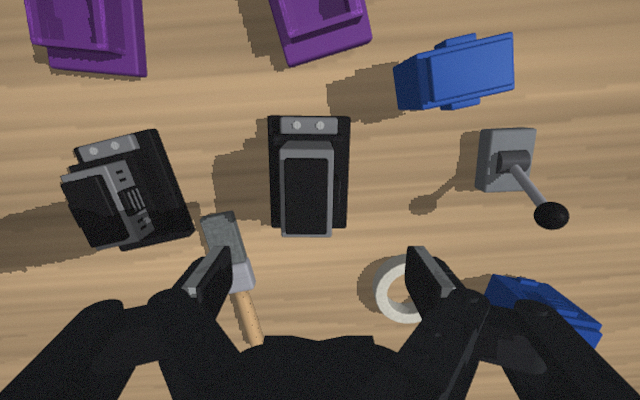

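The wrist view shows the tall pack at about (307,190), centred between the fingers and aligned to within about 2°. The lever is over. I'll correct and descend partway.

Emit:
{"fn": "arm_command", "kwargs": {"series": [{"dp": [0,0,-0.09],"angular": [0.012,0,0],"gripper": 85},{"dp": [0,0,0],"angular": [0,0,0],"gripper": 85},{"dp": [0.2,0,0],"angular": [0,0,0],"gripper": 85},{"dp": [0.2,0,0],"angular": [0,0,0],"gripper": 85},{"dp": [0.15,0,0],"angular": [0,0,0],"gripper": 85},{"dp": [0,0,0],"angular": [0,0,0],"gripper": 85},{"dp": [0,0,0],"angular": [0,0,0],"gripper": 85},{"dp": [0,0,0],"angular": [0,0,0],"gripper": 85}]}}

```text
clock: 8.4
position: [0.575, -0.0203, 0.1376]
ee_rot: [0.525, -0.475, 0.521, 0.476]
contact_force: [-0.6, 0.2, 0.6]
width: 0.0852
```

```bash
python3 -c "
from h import *
to([.5735,-.019,.061])"
```

```text
t 8.4 pos [ 0.575  -0.0203  0.1376] jaw 84.53 x [ 0.003  0.005 -1.   ] F [-0.6  0.2  0.6] w 0.0852 dp/.12 [0.638 0.015 0.006]
```

Emit:
{"fn": "arm_command", "kwargs": {"series": [{"dp": [0.16,0.005,0],"angular": [0,0,0],"gripper": 85},{"dp": [0.16,0,0.005],"angular": [0,0,0],"gripper": 85},{"dp": [0.15,0,0],"angular": [0,0,0],"gripper": 85},{"dp": [0.13,0,0],"angular": [0,0,0],"gripper": 85},{"dp": [0,0,0],"angular": [0,0,0],"gripper": 85},{"dp": [0,0,0],"angular": [0,0,0],"gripper": 85},{"dp": [0,0,0],"angular": [0,0,0],"gripper": 85},{"dp": [0,0,0],"angular": [0,0,0],"gripper": 85}]}}

```text
clock: 9.4
position: [0.5802, -0.0201, 0.0701]
ee_rot: [0.528, -0.479, 0.518, 0.472]
contact_force: [0.4, -0.6, 0.5]
width: 0.0849
```

Run:
```python
from h import *
to([.5735,-.019,.061])
d,c=grab("side"); cv2.imwrite("pics/s4.png",cv2.resize(d["image"][170:300,290:450],None,fx=5,fy=5)[:600])
```

```text
t 9.4 pos [ 0.5802 -0.0201  0.0701] jaw 84.53 x [ 0.017  0.003 -1.   ] F [ 0.4 -0.6  0.5] w 0.0849 dp/.12 [0.075 0.058 0.003]
```

View pics/s4.png

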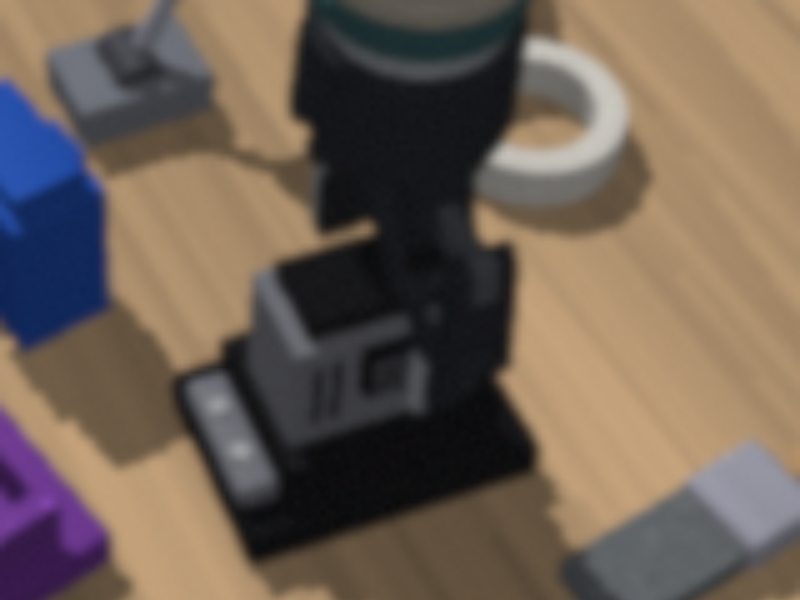

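Run:
```python
from h import *
T=tcp(get_state()); d,c=grab("side"); V=d["view"];K=d["mtx"]
def pr(p):
    q=V@np.append(p,1); return np.array([K[0,0]*q[0]/-q[2]+K[0,2],K[1,2]-K[1,1]*q[1]/-q[2]])
cs=lambda p:((pr(p)-[290,170])*5).round()
a=np.radians(-5.4); X=np.array([np.cos(a),np.sin(a),0]);Y=np.array([-X[1],X[0],0])
g=np.array([.5735,-.019,.082])
for nm,o in dict(c=0,xm=-.013,xp=.013,endm=-.04,endp=.04).items(): print(nm,cs(g+o*X-.029*Y))
for s in(-.011,.011):
    for zz in(0,-.02): print("finger pad edge",s,zz,cs(T[:3,3]+T[:3,:3]@np.array([zz-.012,s,-.0425])), "back",cs(T[:3,3]+T[:3,:3]@np.array([zz-.012,s,-.057])))
```

```text
c [395. 367.]
xm [364. 377.]
xp [426. 358.]
endm [299. 396.]
endp [489. 339.]
finger pad edge -0.011 0 [453. 382.] back [469. 412.]
finger pad edge -0.011 -0.02 [458. 351.] back [475. 380.]
finger pad edge 0.011 0 [400. 399.] back [416. 429.]
finger pad edge 0.011 -0.02 [404. 367.] back [420. 398.]
```

The predicted catch position in the crop, (395,367), matches the dark button. The finger is about 8 mm too far in +x, so I'll correct that and lower 9 mm.

Emit:
{"fn": "arm_command", "kwargs": {"series": [{"dp": [0,0.035,0],"angular": [0,0,0.011],"gripper": 85},{"dp": [0.04,0.035,0],"angular": [0,0,0],"gripper": 85},{"dp": [0.04,0,0],"angular": [0,0,0],"gripper": 85},{"dp": [0,0,0],"angular": [0,0,0],"gripper": 85},{"dp": [0,0,0],"angular": [0,0,0],"gripper": 85},{"dp": [0,0,0],"angular": [0,0,0],"gripper": 85},{"dp": [0,0,0],"angular": [0,0,0],"gripper": 85},{"dp": [0,0,0],"angular": [0,0,0],"gripper": 85}]}}

```text
clock: 10.5
position: [0.5711, -0.0191, 0.0597]
ee_rot: [0.524, -0.474, 0.523, 0.477]
contact_force: [-0.4, 0.1, -0.4]
width: 0.0848
```

Run:
```python
from h import *
to([.572,-.019,.061])
```

```text
t 10.5 pos [ 0.5711 -0.0191  0.0597] jaw 84.53 x [-0.002  0.005 -1.   ] F [-0.4  0.1 -0.4] w 0.0848 dp/.12 [-0.011 -0.008  0.002]
```

Position is good; closing with 50 N.

Emit:
{"fn": "arm_command", "kwargs": {"grip_force": 50, "series": [{"dp": [0,0,0],"angular": [0,0,0],"gripper": 60},{"dp": [0,0,0],"angular": [0,0,0],"gripper": 50},{"dp": [0,0,0],"angular": [0,0,0],"gripper": 40},{"dp": [0,0,0],"angular": [0,0,0],"gripper": 40},{"dp": [0,0,0],"angular": [0,0,0],"gripper": 40},{"dp": [0,0,0],"angular": [0,0,0],"gripper": 40},{"dp": [0,0,0],"angular": [0,0,0],"gripper": 40},{"dp": [0,0,0],"angular": [0,0,0],"gripper": 40}]}}

```text
clock: 11.5
position: [0.5719, -0.0184, 0.0613]
ee_rot: [0.525, -0.474, 0.522, 0.477]
contact_force: [0.1, 1.3, 2.2]
width: 0.0458
```

Run:
```python
from h import *
to([.572,-.019,.19])
```

```text
t 11.5 pos [ 0.5719 -0.0184  0.0613] jaw 84.53 x [ 0.     0.006 -1.   ] F [0.1 1.3 2.2] w 0.0458 dp/.12 [-1.073e+00 -1.000e-03  2.000e-03]
```

The width is 45.8 mm against the 48 mm expected, so either there is pad compliance or the grip isn't on the buttons. I'll test with a small, gentle lift.

Emit:
{"fn": "arm_command", "kwargs": {"series": [{"dp": [-0.03,0,0],"angular": [0,0,0],"gripper": 40},{"dp": [-0.03,0,0],"angular": [0,0,0],"gripper": 40},{"dp": [-0.03,0,0],"angular": [0,0,0],"gripper": 40},{"dp": [-0.03,0,0],"angular": [0,0,0],"gripper": 40},{"dp": [0,0,0],"angular": [0,0,0],"gripper": 40},{"dp": [0,0,0],"angular": [0,0,0],"gripper": 40},{"dp": [0,0,0],"angular": [0,0,0],"gripper": 40},{"dp": [0,0,0],"angular": [0,0,0],"gripper": 40}]}}

```text
clock: 12.5
position: [0.5702, -0.0186, 0.0744]
ee_rot: [0.524, -0.473, 0.523, 0.478]
contact_force: [-0.0, 0.1, -3.3]
width: 0.0458
```

Run:
```python
from h import *
to([.572,-.019,.19])
d,c=grab("scene"); P=cloud(d,c); m=np.zeros(P.shape[:2],bool); m[175:238,245:300]=1
cv2.imwrite("pics/s5.png",cv2.resize(d["image"][150:250,220:350],None,fx=5,fy=5))
d,c=grab("side"); cv2.imwrite("pics/s6.png",cv2.resize(d["image"][170:290,290:450],None,fx=4,fy=4))
```

```text
t 12.5 pos [ 0.5702 -0.0186  0.0744] jaw 84.53 x [-0.004  0.006 -1.   ] F [-0.   0.1 -3.3] w 0.0458 dp/.12 [-0.964 -0.011  0.003]
```

View pics/s6.png

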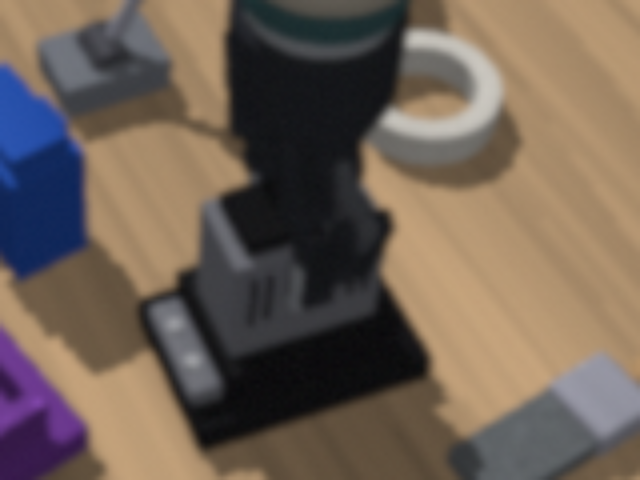

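The external force of -3.3 N matches the pack's weight, and the pack's top corner has risen from crop (51.6,54) to (51.2,51.2) in px/scale, so it is coming free with both catches in. Lifting on.

Emit:
{"fn": "arm_command", "kwargs": {"series": [{"dp": [-0.08,0,0],"angular": [0,0,0],"gripper": 40},{"dp": [-0.13,0,0],"angular": [0,0,0],"gripper": 40},{"dp": [-0.15,0,0],"angular": [0,0,0],"gripper": 40},{"dp": [-0.16,0,0],"angular": [0,0,0],"gripper": 40},{"dp": [-0.16,0,0],"angular": [0,0,0],"gripper": 40},{"dp": [-0.16,0,0],"angular": [0,0,0],"gripper": 40},{"dp": [-0.12,0,0],"angular": [0,0,0],"gripper": 40},{"dp": [-0.06,0,0],"angular": [0,0,0],"gripper": 40}]}}

```text
clock: 13.6
position: [0.5683, -0.019, 0.2068]
ee_rot: [0.523, -0.473, 0.523, 0.479]
contact_force: [-0.1, 0.1, -3.9]
width: 0.0456
```

Emit:
{"fn": "arm_command", "kwargs": {"series": [{"dp": [0,0,0],"angular": [0,0,0],"gripper": 40},{"dp": [0,0,0],"angular": [0,0,0],"gripper": 40},{"dp": [0,0,0],"angular": [0,0,0],"gripper": 40},{"dp": [0,0,0],"angular": [0,0,0],"gripper": 40},{"dp": [0,0,0],"angular": [0,0,0],"gripper": 40},{"dp": [0,0,0],"angular": [0,0,0],"gripper": 40},{"dp": [0,0,0],"angular": [0,0,0],"gripper": 40},{"dp": [0,0,0],"angular": [0,0,0],"gripper": 40}]}}

```text
clock: 14.6
position: [0.5669, -0.0188, 0.2047]
ee_rot: [0.522, -0.471, 0.524, 0.48]
contact_force: [0.0, 0.2, -3.3]
width: 0.0456
```

Run:
```python
from h import *
to([.572,-.019,.20])
a=get_image("scene")["image"]; b=get_image("side")["image"]
cv2.imwrite("pics/f.png",np.hstack([cv2.resize(a[100:270,170:370],(400,340)),cv2.resize(b[130:385,270:480],(400,486))[:340]]))
```

```text
t 14.6 pos [ 0.5669 -0.0188  0.2047] jaw 84.52 x [-0.011  0.007 -1.   ] F [ 0.   0.2 -3.3] w 0.0456 dp/.12 [ 0.039 -0.043  0.002]
```

View pics/f.png

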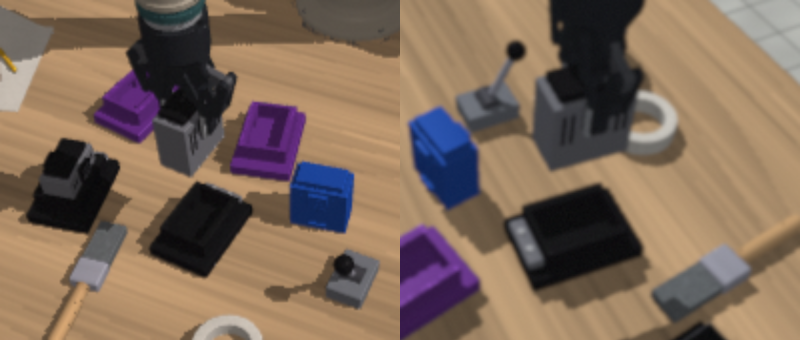

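The pack hangs upright about 14 cm up (scene crop (190,140)), clear of its empty charger. The switch is over, and the other things haven't moved. Handing in.

```bash
python3 -c "
from h import *
to([.567,-.019,.2]); print(sign_off())"
```

```text
t 14.7 pos [ 0.5668 -0.0188  0.2047] jaw 84.52 x [-0.011  0.007 -1.   ] F [-0.7  0.1 -4.7] w 0.0456 dp/.12 [ 0.039 -0.002 -0.002]
the job is handed in; nothing more can be done
None
```

I pushed the bench supply lever fully over, then squeezed the taller pack's two catches at 50 N and lifted the pack about 14 cm out of its charger. I handed the job in at 14.7 s with the pack still held up; no verdict was reported.

**Last checks:**
- **Switch:** the images gave a lever angle of about 0.96–1.0 rad after the push. In the final picture the lever is still over.
- **Pack:** it hung upright and clear of its charger. The downward force on the tool was about 3–5 N, which fits the pack's weight.
- **Other things:** the shorter pack, the tape roll and the visible part of the brush looked unmoved in the final picture. The bowl was outside that crop. I compared these by eye and did not measure them.

**One reading disagreed:** the finger opening was 45.6 mm, against the 48 mm expected with the catches pressed. I put this down to soft finger pads. Catch travel can't be read directly, but the pack came up without resistance, so both teeth were free of the lip.

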